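# Check a contact gap with a blade gauge

### The arm

A 6-joint arm with a two-finger parallel gripper is mounted at the origin on the work surface. World frame = base frame: x ahead of the robot, y to its left, z up, the work surface at z = 0. Lengths are in m, angles in rad, forces in N, time in s.
With the tool pointing down it reaches from about 0.35 to 0.975 m from the base axis. Payload 4.9 kg.
Tool frame: the origin (TCP) lies at the very end of the fingers, on their centre line; the grasp point (between the pads) lies 19 mm behind it (manip.hold_point_z is the distance from the TCP to the grasp point, in m); z points along the fingers, y is the direction in which the jaws open and shut (so a half turn about z gives the same grasp; the last joint's range is limited). The gripper opens to 85 mm and grips with 20 to 120 N. Pads are 22 mm wide; open, the fingers measure 114 mm over their backs; the gripper's body (76 mm by 85 mm) begins 54 mm behind the grasp point. The pads swing forward as they close: fully open they stand 13 mm farther back than shut.
Start: joints at [1.213, 0.053, 1.613, -0, 1.476, -0.119], TCP at [0.148, 0.607, 0.231] pointing down, gripper open.
Joint ranges: [-3.01, 3.01], [-1.01, 2.22], [0.06, 2.58], [-1.02, 4.17], [0.09, 2.62], [-3.14, 3.14]. Speed limits (rad/s): [2.57, 2.57, 3.14, 3.14, 3.14, 3.14].

### API

Orientations are given as a unit quaternion [w, x, y, z].
In Python, from plant import monitor, grab_frame, camera_params, ticket, manip gives the robot as it stands.
- The arm moves only by the tool play_rows, never from a script. Its argument "commands" is a list of rows, each an object of numbers: "dx", "dy", "dz": the shift along the tool's x, y, z in cm; "rx", "ry", "rz": the turn, a rotation vector about the tool's x, y, z in rad; "claw": the closure, from 0 (fully open) to 1 (shut). In form: [{"dx": .., "dy": .., "dz": .., "rx": .., "ry": .., "rz": .., "claw": ..}, ...]. A call has 1 to 5 rows; each row is the pose to reach, as a shift and turn from the pose measured when the call began, along the tool's axes at that moment; what a row does not reach only later rows make up. A row lasts 1/10 s, in which the tool goes at most 50 mm and 8.59 degrees, less where a joint would pass 70% of its speed; a pose out of reach is approached as far as the arm can. A call with a gripper value outside its range is refused whole. The fingers move at their own pace and stop on an object; the grip force is fixed at half the most. Time passes only in rows, so rows that repeat a pose let the fingers close. It gives the time, the measured TCP pose, the force and the opening at its end, in the units of the state.
- monitor.state(): the state, without advancing time (a new reading comes with each control period).
- grab_frame(name): name is "scene" or "top"; returns the picture (384x512x3 uint8, blue, green, red); there is no depth.
- camera_params(name): a dict with "fx", "fy", "cx", "cy" (pixels), "k1" (the pictures are not rectified: a ray, as slopes to the right and down, at radius r is drawn at 1 + k1 r^2 times it, then the intrinsics apply), "rvec" (rotation vector, rad) and "tvec" (3), from world to camera coordinates, as OpenCV has them. Camera axes: x right, y down, z forward; pixel columns grow to the right and rows downward; lengths in m; the calibration is good to about 2 mm. A picture is of the moment at which its call begins. camera_params takes no time and is no camera call.
- ticket.job_done(): hands the job in, once; it reports no verdict.
The state is a dict: "time": time; "joint_pos": joint angles; "joint_vel": joint speeds; "joint_efforts": joint torques, N m; "tool_pos": TCP position; "tool_rot": TCP orientation; "contact_force": force on the tool from outside, world axes, zero at the start; "ft_torque": the same for the moment, N m; "gripper_width": opening from 0.0 (shut) to 1.0 (fully open).
Only numpy, scipy, OpenCV 4.12 (cv2) and the standard library are available. Lean on these libraries where they do the work, as an engineer would, in place of code of your own. Each camera call takes 0.05 s, during which the arm holds its last target.

### The job

Check the contact gap on the green power board: take the orange-handled blade gauge out of the grey rack and put its blade down into the gap between the two copper contact blocks, roughly midway along them. Lower it fully home, so that the underside of the handle rests on both blocks, before you let go, and leave it standing there. Leave the blue and the white gauge in the rack.

Things in the scene. Friction and masses are not known exactly. Their poses are not given: they have to be found in the camera images.
- orange_handle (a point): Centre of the gauge's orange handle, a block 32 (its x) by 50 (its y) by 50 mm high; z up. Its steel blade, 6 mm thick (x), 32 wide (y), 30 long, points down from the middle of the underside: handle's underside 25 mm, blade's end 55 mm below this point. 120 g. Grip from above across the 32 mm. Stands in any pocket of the grey rack, hanging by its handle, free to shift some 4 mm.
- copper_gap (a point): Middle of the gap between two fixed copper blocks, level with their flat tops (44 mm above the table). Gap along y, 70 mm long, open-ended, 12 mm wide (x), bevelled to 20 mm over the top 10 mm, 33 mm deep; blocks 20 mm thick. z up. With the gauge home its handle's centre is 25 mm above this point, blade along y, either way round. Lower black slot 98 mm along +y: not this one.
- blue_handle (a point): Centre of the blue gauge's handle; same shape as the orange one, to be left in the rack. The grey rack is fixed, 60 by 225 mm and 42 mm high, with three pockets in a row 75 mm apart along the gauges' y, each 16 by 43 mm and 38 mm deep. It stands left or right of the green board.
- white_handle (a point): Centre of the white gauge's handle; same shape as the orange one, to be left in the rack.
There are look-alikes about, which are no part of the job. Of the things shaped like the part that bears orange_handle, the orange one is meant.

How it is judged:
By the outcome, as a careful person would: the job done as asked, in the order asked, and still so for the second after the job is handed in, with the robot touching nothing.
It also fails if it takes over 34 s, if anything falls off the work surface, if the arm or the gripper's body presses on something with over 40 N, if the wrist force passes 120 N, or if a joint passes its speed limit or range.

## Working session

There is one attempt and no reset: what is moved stays moved. The work goes in short steps, Python scripts to look and compute and a tool call to move; the robot and the scene stay as the last step left them, time stands still between calls to the robot, and variables do not carry over. Pictures are saved under pics/ and viewed, and the job is handed in when it is done.

Besides the shell and the picture viewer there is one more tool, called as name(argument=value, ...), one argument or row to a line, values as JSON. play_rows: Moves the arm, as the interface text tells. Its arguments: {"type":"object","properties":{"commands":{"type":"array"}},"required":["commands"]}

```bash
mkdir -p pics; python3 - <<'E'
from plant import monitor, grab_frame, camera_params
import cv2
print(monitor.state())
for n in("scene","top"):
    cv2.imwrite(f"pics/{n}0.png",grab_frame(n)); print(n,camera_params(n))
E
```

```text
{'time': 0.0, 'joint_pos': array([ 1.21301451e+00,  5.33557383e-02,  1.61428978e+00,  2.53332861e-05,
        1.47597566e+00, -1.18979026e-01]), 'joint_vel': array([ 0.00011811, -0.00257585, -0.00012815,  0.00194796,  0.00088351,
        0.00107534]), 'joint_efforts': array([ 1.94040949e-03, -3.93687880e+01, -3.70173740e+01, -2.73118241e-05,
        7.12691181e-03,  9.33300242e-06]), 'tool_pos': array([0.14760076, 0.60668967, 0.23006622]), 'tool_rot': array([-2.51748310e-04,  1.19119028e-01,  9.92879463e-01, -9.82601104e-04]), 'contact_force': array([ 0.28136049,  0.07925279, -0.11337203]), 'ft_torque': array([-0.04077689, -0.00020417, -0.03012135]), 'gripper_width': 0.9977440566849933}
scene {'fx': 474.8610077843583, 'fy': 474.8610077843583, 'cx': 252.94676484946174, 'cy': 192.3193685294628, 'k1': -0.07786005015926649, 'rvec': array([ 1.20308566,  2.22156892, -1.00934706]), 'tvec': array([ 0.24173291, -0.20679338,  1.53375918])}
top {'fx': 439.9958128661016, 'fy': 439.9958128661016, 'cx': 259.06772322749424, 'cy': 183.1925915674212, 'k1': -0.16961580518890837, 'rvec': array([ 2.11047959, -2.13425399,  0.22287966]), 'tvec': array([0.00887862, 0.49080874, 1.10593142])}
```

View pics/scene0.png

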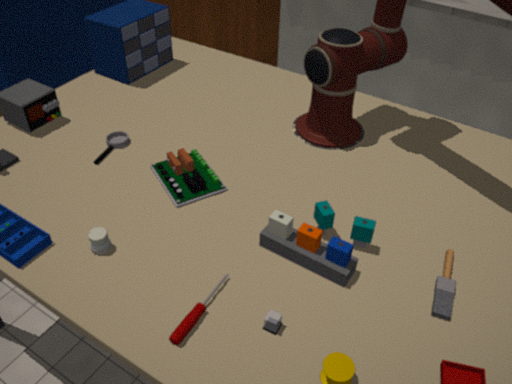

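View pics/top0.png

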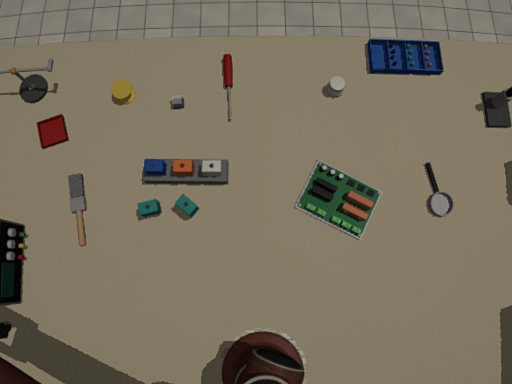

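```bash
cat > h.py <<'E'
import numpy as np, cv2
from plant import camera_params
def P(n):
    c=camera_params(n);K=np.array([[c['fx'],0,c['cx']],[0,c['fy'],c['cy']],[0,0,1.]])
    return K,np.array([c['k1'],0,0,0,0.]),np.array(c['rvec'],float),np.array(c['tvec'],float)
def und(n,u,v):
    K,D,r,t=P(n)
    q=cv2.undistortPointsIter(np.array([[[u,v]]],float),K,D,None,None,(3,100,1e-12)).ravel()
    return q
def onz(n,u,v,z):
    K,D,r,t=P(n);R=cv2.Rodrigues(r)[0];q=und(n,u,v)
    d=R.T@np.array([q[0],q[1],1]);o=-R.T@t
    return o+d*(z-o[2])/d[2]
def proj(n,p):
    K,D,r,t=P(n);return cv2.projectPoints(np.array(p,float).reshape(-1,1,3),r,t,K,D)[0].reshape(-1,2)
def crop(img,x,y,w,h,s,f):
    cv2.imwrite(f,cv2.resize(img[y:y+h,x:x+w],None,fx=s,fy=s,interpolation=cv2.INTER_CUBIC))
E
python3 - <<'E'
from h import *
t=cv2.imread('pics/top0.png');s=cv2.imread('pics/scene0.png')
crop(t,135,145,100,75,8,'pics/c1.png');crop(t,290,155,100,90-15,8,'pics/c2.png')
crop(s,255,195,130,90,6,'pics/c3.png');crop(s,145,140,90,67,8,'pics/c4.png')
E
```

```text
(no output)
```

View pics/c1.png

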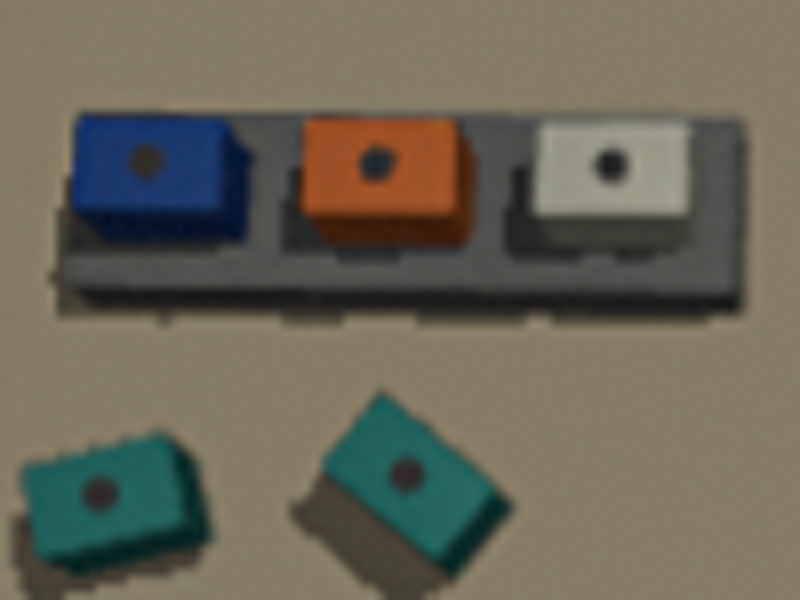

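View pics/c2.png

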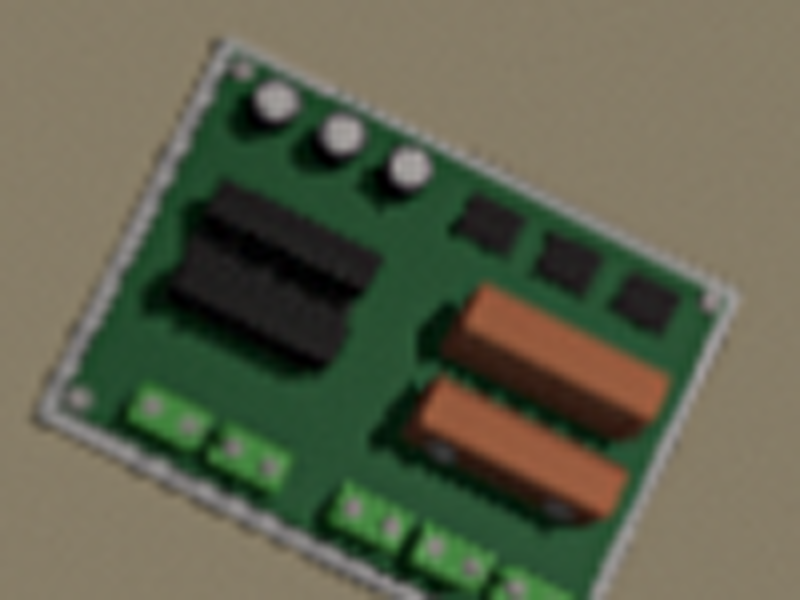

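View pics/c3.png

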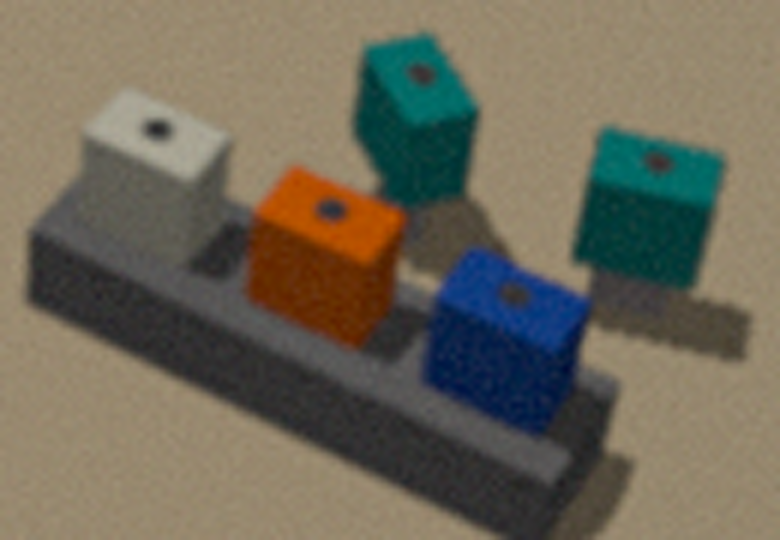

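View pics/c4.png

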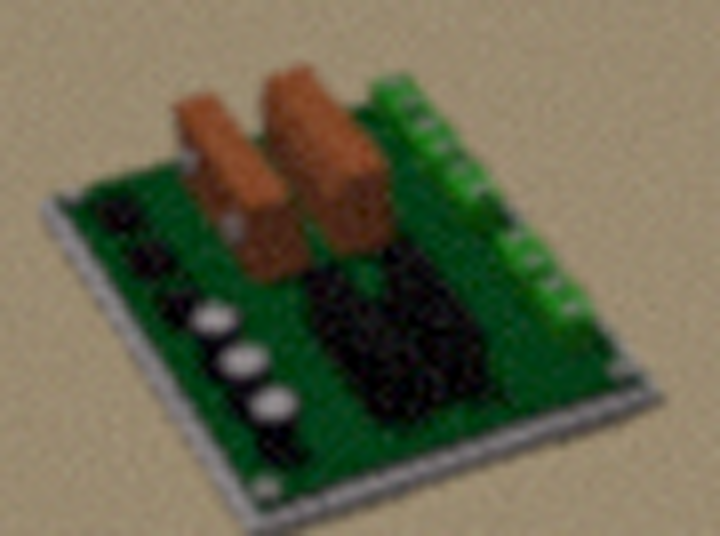

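```bash
cat > fit.py <<'E'
from h import *
from scipy.optimize import least_squares
def px(l,ox,oy,s): return [((x+.5)/s-.5+ox,(y+.5)/s-.5+oy) for x,y in l]
def rect(x,y,yaw,pts,z):
    c,s=np.cos(yaw),np.sin(yaw)
    return np.array([[x+c*a-s*b,y+s*a+c*b,z] for a,b in pts])
def fit(obs,pts,z,x0):
    f=lambda p:np.concatenate([(proj(n,rect(*p,pts,z))-np.array(o)).ravel() for n,o in obs])
    r=least_squares(f,x0);return r.x,np.abs(f(r.x)).max(),np.sqrt((f(r.x)**2).mean())
E
python3 - <<'E'
from fit import *
# orange handle top, local x=short; image up = +x world, left=+y
H=[(.016,.025),(.016,-.025),(-.016,-.025),(-.016,.025)]
t=px([(303,118),(457,118),(460,217),(303,215)],135,145,8)
s=px([(250,213),(295,168),(405,212),(362,265)],255,195,6)
g=onz('top',*np.mean(t,0),.092); print('g',g)
# order scene corners by projection
def go(name,pts,z,t,s,g):
  for yaw0 in (0,):
    pr=proj('scene',rect(g[0],g[1],yaw0,pts,z)); 
    from scipy.optimize import linear_sum_assignment
    D=np.linalg.norm((pr-pr.mean(0))[:,None]-(np.array(s)-np.mean(s,0))[None],axis=2); i,j=linear_sum_assignment(D); s2=[s[k] for k in j]
    print(name,'top',fit([('top',t)],pts,z,[g[0],g[1],0]),'scene',fit([('scene',s2)],pts,z,[g[0],g[1],0]),'both',fit([('top',t),('scene',s2)],pts,z,[g[0],g[1],0]))
go('orange',H,.092,t,s,g)
R=[(.03,.1125),(.03,-.1125),(-.03,-.1125),(-.03,.1125)]
t=px([(75,112),(745,120),(740,292),(65,290)],135,145,8)
print('rack',fit([('top',t)],R,.042,[g[0],g[1],0]))
for n,c in(('blue',(148,162)),('orange',(377,163)),('white',(612,167))):
  print(n,onz('top',*px([c],135,145,8)[0],.092))
t=px([(487,285),(668,378),(648,425),(465,332),(440,378),(628,468),(608,520),(418,420)],290,155,8)
s=px([(178,100),(250,210),(295,198),(212,95),(265,75),(345,180),(388,165),(310,65)],145,140,8)
C=[(.026,.035),(.026,-.035),(.010,-.035),(.010,.035),(-.010,.035),(-.010,-.035),(-.026,-.035),(-.026,.035)]
g=onz('top',*np.mean(t,0),.044)
for o in([('top',t)],[('scene',s)],[('top',t),('scene',s)]): print('copper',fit(o,C,.044,[g[0],g[1],-.4]))
E
```

```text
g [0.53043994 0.19979356 0.092     ]
orange top (array([ 0.53049194,  0.19984199, -0.0013118 ]), np.float64(0.33407794884107034), np.float64(0.2255783736863565)) scene (array([ 0.53420952,  0.20009582, -0.03360652]), np.float64(1.0362768098495962), np.float64(0.6655928470796071)) both (array([ 0.53209361,  0.19978681, -0.01664929]), np.float64(1.573389175212128), np.float64(0.6911979744900374))
rack (array([ 0.53028821,  0.20015068, -0.0189887 ]), np.float64(0.2990296680093252), np.float64(0.24226638809410345))
blue [0.53305142 0.27529533 0.092     ]
orange [0.5317694  0.20103424 0.092     ]
white [0.52956803 0.12565606 0.092     ]
copper (array([ 0.43144917, -0.25644804, -0.48770256]), np.float64(0.8978039275306173), np.float64(0.38857993107510524))
copper (array([ 0.42932261, -0.25728352, -1.690131  ]), np.float64(18.80966287106645), np.float64(9.704231217995577))
copper (array([ 0.43103279, -0.2568917 , -0.74227502]), np.float64(15.339587875495852), np.float64(7.8790273449847295))
```

```bash
python3 - <<'E'
from fit import *
t=px([(487,285),(668,378),(648,425),(465,332),(440,378),(628,468),(608,520),(418,420)],290,155,8)
s=px([(250,210),(178,100),(212,95),(295,198),(345,180),(265,75),(310,65),(388,165)],145,140,8)
C=[(.026,.035),(.026,-.035),(.010,-.035),(.010,.035),(-.010,.035),(-.010,-.035),(-.026,-.035),(-.026,.035)]
g=onz('top',*np.mean(t,0),.044)
for o in([('top',t)],[('scene',s)],[('top',t),('scene',s)]): print('copper',fit(o,C,.044,[g[0],g[1],-.4]))
from scipy.spatial.transform import Rotation as R
q=[-2.51748310e-04,  1.19119028e-01,  9.92879463e-01, -9.82601104e-04]
M=R.from_quat(q[1:]+q[:1]).as_matrix();print(M)
E
```

```text
copper (array([ 0.43144917, -0.25644804, -0.48770256]), np.float64(0.8978039275306173), np.float64(0.38857993107510524))
copper (array([ 0.43152664, -0.25630517, -0.482479  ]), np.float64(0.5949924327078406), np.float64(0.28831282973073313))
copper (array([ 0.43145689, -0.25640333, -0.48543418]), np.float64(0.8723836744248388), np.float64(0.343442006286664))
[[-9.71621188e-01  2.36541178e-01 -7.34004431e-04]
 [ 2.36542168e-01  9.71619383e-01 -1.89123289e-03]
 [ 2.65818477e-04 -2.01118494e-03 -9.99997942e-01]]
```

```bash
cat > go.py <<'E'
import sys; from plant import monitor
import numpy as np
from scipy.spatial.transform import Rotation as R
x,y,z,yaw=map(float,sys.argv[1:5])
s=monitor.state();q=s['tool_rot'];M=R.from_quat([q[1],q[2],q[3],q[0]])
Y=np.array([np.cos(yaw),np.sin(yaw),0]);Z=np.array([0,0,-1.]);T=R.from_matrix(np.c_[np.cross(Y,Z),Y,Z])
d=M.inv().apply(np.array([x,y,z])-s['tool_pos'])*100
print('d',d.round(2),'r',(M.inv()*T).as_rotvec().round(3)); print(s['time'],s['tool_pos'].round(4),s['joint_pos'].round(2),s['contact_force'].round(2),s['gripper_width'])
E
python3 go.py .531 .200 .2 -.02
```

```text
d [-46.87 -30.45   3.06] r [-2.000e-03  1.000e-03  1.352e+00]
0.1 [0.1476 0.6067 0.2302] [ 1.21  0.05  1.61 -0.    1.48 -0.12] [-0.67 -0.41  0.13] 1.0016224103510976
```

play_rows(
  commands=[
    {"dx":-46.9,"dy":-30.5,"dz":3,"rz":1.352,"claw":0},
    {"dx":-46.9,"dy":-30.5,"dz":3,"rz":1.352,"claw":0},
    {"dx":-46.9,"dy":-30.5,"dz":3,"rz":1.352,"claw":0},
    {"dx":-46.9,"dy":-30.5,"dz":3,"rz":1.352,"claw":0},
    {"dx":-46.9,"dy":-30.5,"dz":3,"rz":1.352,"claw":0},
  ],
)

```text
invalid input
```

```bash
python3 go.py .531 .200 .2 -.02
```

```text
d [-46.87 -30.45   3.06] r [-2.000e-03  1.000e-03  1.352e+00]
0.1 [0.1476 0.6067 0.2302] [ 1.21  0.05  1.61 -0.    1.48 -0.12] [-0.67 -0.41  0.13] 1.0016224103510976
```

play_rows(
  commands=[
    {"dx":-46.9,"dy":-30.5,"dz":3,"rx":0,"ry":0,"rz":1.352,"claw":0},
    {"dx":-46.9,"dy":-30.5,"dz":3,"rx":0,"ry":0,"rz":1.352,"claw":0},
    {"dx":-46.9,"dy":-30.5,"dz":3,"rx":0,"ry":0,"rz":1.352,"claw":0},
    {"dx":-46.9,"dy":-30.5,"dz":3,"rx":0,"ry":0,"rz":1.352,"claw":0},
    {"dx":-46.9,"dy":-30.5,"dz":3,"rx":0,"ry":0,"rz":1.352,"claw":0},
  ],
)

```text
time: 0.6
tool_pos: [0.3195, 0.4236, 0.2171]
tool_rot: [0.0, 0.477, 0.879, -0.001]
contact_force: [0.4, 0.3, 0.4]
gripper_width: 1.002
```

```bash
python3 go.py .531 .200 .2 -.02
```

```text
d [-30.27   5.55   1.73] r [-0.001  0.001  0.596]
0.6 [0.3195 0.4236 0.2171] [ 0.78 -0.16  1.85 -0.    1.46  0.21] [0.43 0.29 0.39] 1.0017233859034418
```

play_rows(
  commands=[
    {"dx":-30.3,"dy":5.5,"dz":1.7,"rx":0,"ry":0,"rz":0.596,"claw":0},
    {"dx":-30.3,"dy":5.5,"dz":1.7,"rx":0,"ry":0,"rz":0.596,"claw":0},
    {"dx":-30.3,"dy":5.5,"dz":1.7,"rx":0,"ry":0,"rz":0.596,"claw":0},
    {"dx":-30.3,"dy":5.5,"dz":1.7,"rx":0,"ry":0,"rz":0.596,"claw":0},
    {"dx":-30.3,"dy":5.5,"dz":1.7,"rx":0,"ry":0,"rz":0.596,"claw":0},
  ],
)

```text
time: 1.1
tool_pos: [0.4904, 0.2415, 0.2032]
tool_rot: [0.0, 0.715, 0.699, -0.001]
contact_force: [0.3, 0.8, -0.2]
gripper_width: 1.0
```

```bash
python3 go.py .531 .200 .2 -.02
```

```text
d [-4.06  4.15  0.32] r [-0.001  0.001 -0.002]
1.1 [0.4904 0.2415 0.2032] [ 0.32 -0.12  1.82 -0.    1.43  0.34] [ 0.29  0.84 -0.22] 1.0004011467224285
```

play_rows(
  commands=[
    {"dx":-4.1,"dy":4.1,"dz":0.3,"rx":0,"ry":0,"rz":0,"claw":0},
    {"dx":-4.1,"dy":4.1,"dz":0.3,"rx":0,"ry":0,"rz":0,"claw":0},
    {"dx":-4.1,"dy":4.1,"dz":4,"rx":0,"ry":0,"rz":0,"claw":0},
    {"dx":-4.1,"dy":4.1,"dz":6,"rx":0,"ry":0,"rz":0,"claw":0},
    {"dx":-4.1,"dy":4.1,"dz":7,"rx":0,"ry":0,"rz":0,"claw":0},
  ],
)

```text
time: 1.6
tool_pos: [0.5284, 0.1994, 0.1301]
tool_rot: [-0.001, 0.715, 0.699, -0.003]
contact_force: [-0.2, -0.5, 0.4]
gripper_width: 1.001
```

```bash
python3 go.py .531 .200 .053 -.02; python3 - <<'E'
from h import *
from plant import grab_frame
a=grab_frame('top');b=grab_frame('scene')
A=cv2.resize(a[120:240,115:275],(640,480));B=cv2.resize(b[130:310,220:400],(480,480))
cv2.imwrite('pics/d1.png',cv2.resize(np.hstack([A,B]),(800,343)))
E
python3 go.py .531 .200 .053 -.02
```

```text
d [0.09 0.3  7.71] r [-0.006  0.002 -0.002]
1.6 [0.5284 0.1994 0.1301] [ 0.23 -0.    1.84 -0.    1.31  0.25] [-0.22 -0.49  0.35] 1.000834429263131
d [0.06 0.25 7.82] r [-0.005  0.002 -0.002]
1.7 [0.5288 0.1996 0.1312] [ 0.23 -0.    1.84 -0.    1.31  0.25] [-0.31  0.49  0.29] 1.0008352028285235
```

View pics/d1.png

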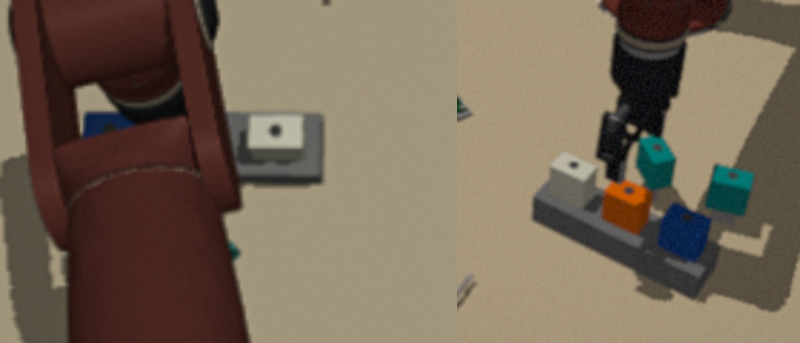

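```bash
python3 - <<'E'
from fit import *
print((proj('scene',[[.5288,.1996,.131],[.5288+.043,.1996,.144],[.5288-.043,.1996,.144]])-[220,130])*480/180*800/1120+[457,0])
t=px([(382,390),(512,508),(440,578),(325,465)],135,145,8)
for z in(.05,.08,.09): print(z,[onz('top',*p,z)[:2].round(3) for p in t])
print(onz('top',*px([(408,475)],135,145,8)[0],.08), onz('scene',*px([(421,74)],255,195,6)[0],.08))
E
```

```text
[[632.03984617 163.63131202]
 [615.28554139 177.41549841]
 [650.14686081 134.24754874]]
0.05 [array([0.466, 0.205]), array([0.426, 0.161]), array([0.404, 0.185]), array([0.441, 0.223])]
0.08 [array([0.46, 0.2 ]), array([0.422, 0.158]), array([0.4 , 0.18]), array([0.436, 0.218])]
0.09 [array([0.459, 0.198]), array([0.421, 0.156]), array([0.399, 0.179]), array([0.435, 0.216])]
[0.43283709 0.19086766 0.08      ] [0.43271437 0.19030103 0.08      ]
```

play_rows(
  commands=[
    {"dx":0.1,"dy":0.25,"dz":0,"rx":-0.005,"ry":0,"rz":0,"claw":0.3},
    {"dx":0.1,"dy":0.25,"dz":1,"rx":-0.005,"ry":0,"rz":0,"claw":0.3},
    {"dx":0.1,"dy":0.25,"dz":3,"rx":-0.005,"ry":0,"rz":0,"claw":0.3},
    {"dx":0.1,"dy":0.25,"dz":4.5,"rx":-0.005,"ry":0,"rz":0,"claw":0.3},
    {"dx":0.1,"dy":0.25,"dz":6,"rx":-0.005,"ry":0,"rz":0,"claw":0.3},
  ],
)

```text
time: 2.2
tool_pos: [0.5311, 0.2006, 0.0704]
tool_rot: [0.001, 0.715, 0.699, -0.0]
contact_force: [0.2, 0.1, -0.0]
gripper_width: 0.702
```

```bash
python3 go.py .531 .200 .053 -.02
```

```text
d [-0.06 -0.01  1.74] r [ 0.001  0.002 -0.001]
2.2 [0.5311 0.2006 0.0704] [ 0.23  0.07  1.87 -0.    1.19  0.25] [ 0.19  0.15 -0.02] 0.7024732560273729
```

play_rows(
  commands=[
    {"dx":0,"dy":0,"dz":1.2,"rx":0,"ry":0,"rz":0,"claw":0.3},
    {"dx":0,"dy":0,"dz":1.7,"rx":0,"ry":0,"rz":0,"claw":0.3},
    {"dx":0,"dy":0,"dz":1.7,"rx":0,"ry":0,"rz":0,"claw":0.45},
    {"dx":0,"dy":0,"dz":1.7,"rx":0,"ry":0,"rz":0,"claw":0.55},
    {"dx":0,"dy":0,"dz":1.7,"rx":0,"ry":0,"rz":0,"claw":0.65},
  ],
)

```text
time: 2.7
tool_pos: [0.532, 0.2008, 0.0546]
tool_rot: [0.002, 0.715, 0.699, 0.0]
contact_force: [0.7, 0.2, -1.2]
gripper_width: 0.366
```

play_rows(
  commands=[
    {"dx":0,"dy":0,"dz":0,"rx":0,"ry":0,"rz":0,"claw":0.8},
    {"dx":0,"dy":0,"dz":0,"rx":0,"ry":0,"rz":0,"claw":1},
    {"dx":0,"dy":0,"dz":0,"rx":0,"ry":0,"rz":0,"claw":1},
    {"dx":0,"dy":0,"dz":0,"rx":0,"ry":0,"rz":0,"claw":1},
  ],
)

```text
time: 3.1
tool_pos: [0.532, 0.2007, 0.0546]
tool_rot: [0.002, 0.715, 0.699, 0.0]
contact_force: [0.5, 0.5, -0.6]
gripper_width: 0.368
```

```bash
python3 go.py .531 .200 .2 -.02
```

```text
d [ -0.1   -0.06 -14.54] r [ 0.003  0.002 -0.001]
3.1 [0.532  0.2007 0.0546] [ 0.23  0.09  1.88 -0.    1.16  0.25] [ 0.53  0.46 -0.57] 0.3678569341891024
```

play_rows(
  commands=[
    {"dx":0,"dy":0,"dz":-1,"rx":0,"ry":0,"rz":0,"claw":1},
    {"dx":0,"dy":0,"dz":-3,"rx":0,"ry":0,"rz":0,"claw":1},
    {"dx":0,"dy":0,"dz":-6,"rx":0,"ry":0,"rz":0,"claw":1},
    {"dx":0,"dy":0,"dz":-9,"rx":0,"ry":0,"rz":0,"claw":1},
    {"dx":0,"dy":0,"dz":-12,"rx":0,"ry":0,"rz":0,"claw":1},
  ],
)

```text
time: 3.6
tool_pos: [0.5315, 0.201, 0.1764]
tool_rot: [0.002, 0.715, 0.699, 0.001]
contact_force: [0.8, 0.4, -0.4]
gripper_width: 0.371
```

```bash
python3 go.py .531 .200 .2 -.02;python3 - <<'E'
from h import *
from plant import grab_frame
b=grab_frame('scene')
crop(b,220,110,180,180,3,'pics/e1.png')
E
python3 go.py .4315 -.2564 .2 -.485
```

```text
d [-0.1  -0.04 -2.36] r [ 0.003  0.002 -0.001]
3.6 [0.5315 0.201  0.1764] [ 0.23 -0.04  1.8  -0.    1.38  0.25] [ 0.77  0.41 -0.39] 0.3710142240976797
d [-46.03  -9.32  -1.86] r [ 0.012 -0.004  0.464]
3.65 [0.5347 0.2018 0.1831] [ 0.23 -0.05  1.8  -0.    1.38  0.25] [2.32 1.13 3.17] 0.3713606830521163
```

View pics/e1.png

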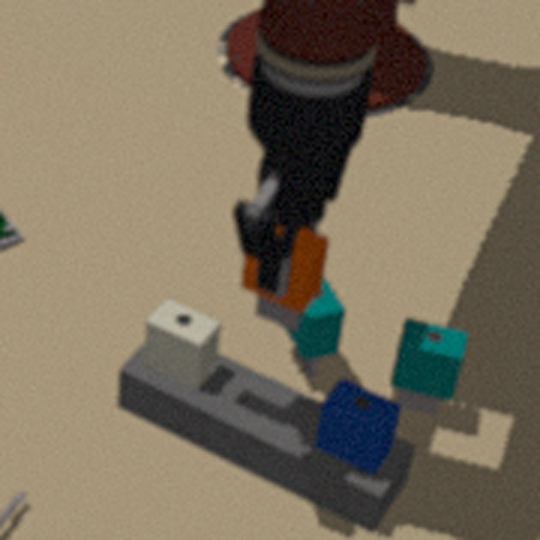

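The picture shows the orange gauge held above its empty pocket at about (285,270), with blue and white still in the rack. Next I carry it to the board.

play_rows(
  commands=[
    {"dx":-46,"dy":-9.3,"dz":-1.9,"rx":0.012,"ry":0,"rz":0.464,"claw":1},
    {"dx":-46,"dy":-9.3,"dz":-1.9,"rx":0.012,"ry":0,"rz":0.464,"claw":1},
    {"dx":-46,"dy":-9.3,"dz":-1.9,"rx":0.012,"ry":0,"rz":0.464,"claw":1},
    {"dx":-46,"dy":-9.3,"dz":-1.9,"rx":0.012,"ry":0,"rz":0.464,"claw":1},
    {"dx":-46,"dy":-9.3,"dz":-1.9,"rx":0.012,"ry":0,"rz":0.464,"claw":1},
  ],
)

```text
time: 4.15
tool_pos: [0.4777, -0.0445, 0.1891]
tool_rot: [-0.001, 0.856, 0.517, 0.002]
contact_force: [1.0, -0.8, -0.8]
gripper_width: 0.367
```

```bash
python3 go.py .4315 -.2564 .2 -.485
```

```text
d [-20.89   5.8   -1.17] r [ 0.001 -0.004 -0.   ]
4.15 [ 0.4777 -0.0445  0.1891] [-0.25 -0.28  1.99  0.    1.43  0.23] [ 0.97 -0.83 -0.78] 0.36702064198790596
```

play_rows(
  commands=[
    {"dx":-20.9,"dy":5.8,"dz":0,"rx":0,"ry":0,"rz":0,"claw":1},
    {"dx":-20.9,"dy":5.8,"dz":0,"rx":0,"ry":0,"rz":0,"claw":1},
    {"dx":-20.9,"dy":5.8,"dz":0,"rx":0,"ry":0,"rz":0,"claw":1},
    {"dx":-20.9,"dy":5.8,"dz":0,"rx":0,"ry":0,"rz":0,"claw":1},
    {"dx":-20.9,"dy":5.8,"dz":0,"rx":0,"ry":0,"rz":0,"claw":1},
  ],
)

```text
time: 4.65
tool_pos: [0.4304, -0.2602, 0.189]
tool_rot: [0.0, 0.857, 0.515, 0.002]
contact_force: [-1.0, 0.6, -0.2]
gripper_width: 0.367
```

```bash
python3 go.py .4315 -.2564 .14 -.485
```

```text
d [ 0.38 -0.09  4.9 ] r [ 0.002 -0.003 -0.004]
4.65 [ 0.4304 -0.2602  0.189 ] [-0.69 -0.22  1.94  0.    1.42 -0.2 ] [-1.04  0.62 -0.16] 0.36729241104362864
```

play_rows(
  commands=[
    {"dx":0.3,"dy":-0.1,"dz":2,"rx":0,"ry":0,"rz":0,"claw":1},
    {"dx":0.3,"dy":-0.1,"dz":4.5,"rx":0,"ry":-0.003,"rz":-0.004,"claw":1},
    {"dx":0.3,"dy":-0.1,"dz":6.5,"rx":0,"ry":-0.003,"rz":-0.004,"claw":1},
    {"dx":0.3,"dy":-0.1,"dz":7.5,"rx":0,"ry":-0.003,"rz":-0.004,"claw":1},
    {"dx":0.3,"dy":-0.1,"dz":7.5,"rx":0,"ry":-0.003,"rz":-0.004,"claw":1},
  ],
)

```text
time: 5.15
tool_pos: [0.4303, -0.2562, 0.1126]
tool_rot: [-0.0, 0.856, 0.517, -0.0]
contact_force: [0.4, 0.1, -0.2]
gripper_width: 0.367
```

```bash
python3 - <<'E'
from h import *
from plant import grab_frame
b=grab_frame('scene');cv2.imwrite('pics/f1raw.png',b)
crop(b,130,80,110,130,6,'pics/f1.png'); crop(b,130,105,110,100,6,'pics/f1.png')
E
python3 go.py .4315 -.2564 .056 -.485
```

```text
d [0.06 0.01 5.8 ] r [ 0.002  0.    -0.   ]
5.2 [ 0.431  -0.2569  0.114 ] [-0.69 -0.14  2.01  0.    1.28 -0.2 ] [-0.77 -0.56 -0.5 ] 0.37024673557242577
```

View pics/f1.png

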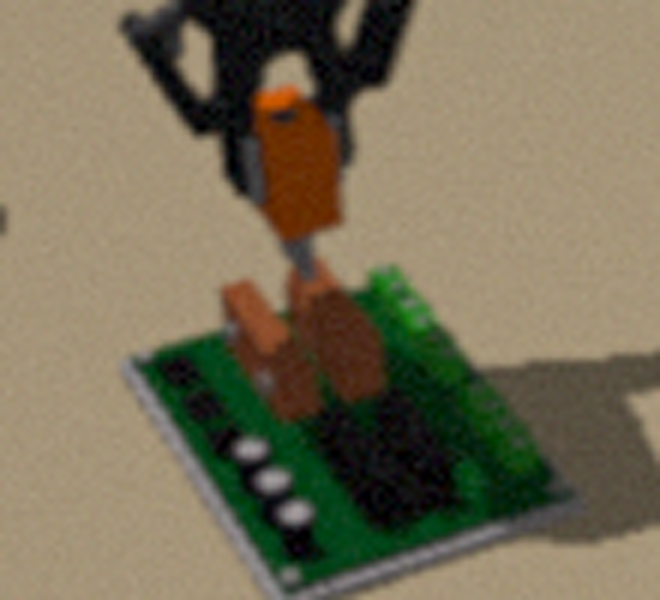

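```bash
python3 - <<'E'
from fit import *
zc=.114+.0124; y=-.485
def show(n,pts,z):
    p=(proj('scene',rect(.431,-.2569,y,pts,z))-[130,105]+.5)*6-.5;print(n,p.round(0).tolist())
show('top',[(.016,.025),(-.016,.025),(-.016,-.025),(.016,-.025)],zc+.025)
show('under',[(.016,.025),(-.016,.025)],zc-.025)
show('tip',[(.003,.016),(-.003,.016),(0.003,-.016)],zc-.055)
E
```

```text
top [[269.0, 151.0], [336.0, 132.0], [292.0, 79.0], [226.0, 97.0]]
under [[278.0, 245.0], [344.0, 226.0]]
tip [[302.0, 282.0], [315.0, 278.0], [276.0, 246.0]]
```

play_rows(
  commands=[
    {"dx":0.2,"dy":0,"dz":1,"rx":0,"ry":0,"rz":0,"claw":1},
    {"dx":0.2,"dy":0,"dz":2,"rx":0,"ry":0,"rz":0,"claw":1},
    {"dx":0.2,"dy":0,"dz":3,"rx":0,"ry":0,"rz":0,"claw":1},
    {"dx":0.2,"dy":0,"dz":3.5,"rx":0,"ry":0,"rz":0,"claw":1},
    {"dx":0.2,"dy":0,"dz":4,"rx":0,"ry":0,"rz":0,"claw":1},
  ],
)

```text
time: 5.7
tool_pos: [0.4318, -0.2549, 0.0732]
tool_rot: [0.0, 0.856, 0.517, 0.0]
contact_force: [-0.3, 1.0, -1.2]
gripper_width: 0.371
```

```bash
python3 go.py .4315 -.2564 .0566 -.485
```

```text
d [-0.14  0.04  1.66] r [ 0.001 -0.    -0.   ]
5.7 [ 0.4318 -0.2549  0.0732] [-0.68 -0.09  2.03  0.    1.2  -0.2 ] [-0.32  0.97 -1.21] 0.37065109396196655
```

play_rows(
  commands=[
    {"dx":0,"dy":0,"dz":0.4,"rx":0,"ry":0,"rz":0,"claw":1},
    {"dx":0,"dy":0,"dz":0.8,"rx":0,"ry":0,"rz":0,"claw":1},
    {"dx":0,"dy":0,"dz":1.2,"rx":0,"ry":0,"rz":0,"claw":1},
    {"dx":0,"dy":0,"dz":1.4,"rx":0,"ry":0,"rz":0,"claw":1},
    {"dx":0,"dy":0,"dz":1.4,"rx":0,"ry":0,"rz":0,"claw":1},
  ],
)

```text
time: 6.2
tool_pos: [0.4317, -0.2548, 0.0589]
tool_rot: [0.0, 0.856, 0.517, 0.0]
contact_force: [-0.6, -0.5, -0.8]
gripper_width: 0.368
```

```bash
python3 go.py .4315 -.2564 .0566 -.485
```

```text
d [-0.15  0.06  0.23] r [ 0.001 -0.    -0.   ]
6.2 [ 0.4317 -0.2548  0.0589] [-0.68 -0.07  2.04  0.    1.17 -0.2 ] [-0.63 -0.52 -0.79] 0.3678598595997385
```

play_rows(
  commands=[
    {"dx":0,"dy":0,"dz":0.1,"rx":0,"ry":0,"rz":0,"claw":1},
    {"dx":0,"dy":0,"dz":0.2,"rx":0,"ry":0,"rz":0,"claw":1},
    {"dx":0,"dy":0,"dz":0.25,"rx":0,"ry":0,"rz":0,"claw":1},
    {"dx":0,"dy":0,"dz":0.25,"rx":0,"ry":0,"rz":0,"claw":1},
  ],
)

```text
time: 6.6
tool_pos: [0.4318, -0.2549, 0.0565]
tool_rot: [0.0, 0.856, 0.517, 0.0]
contact_force: [-0.6, -0.6, -1.3]
gripper_width: 0.369
```

```bash
python3 go.py .4315 -.2564 .0566 -.485
```

```text
d [-0.15  0.05 -0.01] r [ 0.001 -0.    -0.   ]
6.6 [ 0.4318 -0.2549  0.0565] [-0.68 -0.06  2.04  0.    1.17 -0.2 ] [-0.59 -0.64 -1.34] 0.3690728954372618
```

Not yet a clear contact; I feel for it in 0.5 mm steps.

play_rows(
  commands=[
    {"dx":0,"dy":0,"dz":0.05,"rx":0,"ry":0,"rz":0,"claw":1},
    {"dx":0,"dy":0,"dz":0.1,"rx":0,"ry":0,"rz":0,"claw":1},
    {"dx":0,"dy":0,"dz":0.1,"rx":0,"ry":0,"rz":0,"claw":1},
  ],
)

```text
time: 6.9
tool_pos: [0.4318, -0.2549, 0.0564]
tool_rot: [0.0, 0.856, 0.517, 0.0]
contact_force: [-2.4, 2.9, 5.8]
gripper_width: 0.371
```

play_rows(
  commands=[
    {"dx":0,"dy":0,"dz":0.15,"rx":0,"ry":0,"rz":0,"claw":1},
    {"dx":0,"dy":0,"dz":0.15,"rx":0,"ry":0,"rz":0,"claw":1},
  ],
)

```text
time: 7.1
tool_pos: [0.4318, -0.2549, 0.0564]
tool_rot: [-0.0, 0.856, 0.517, -0.0]
contact_force: [-5.5, 3.8, 10.5]
gripper_width: 0.363
```

```bash
python3 - <<'E'
from h import *
from plant import grab_frame
b=grab_frame('scene');crop(b,130,105,110,100,6,'pics/g1.png')
E
python3 go.py .4315 -.2564 .0566 -.485
```

```text
d [-0.15  0.04 -0.02] r [-0.001 -0.     0.   ]
7.15 [ 0.4318 -0.2549  0.0564] [-0.68 -0.06  2.04 -0.    1.17 -0.2 ] [-5.45  2.67  9.68] 0.3672000503328661
```

View pics/g1.png

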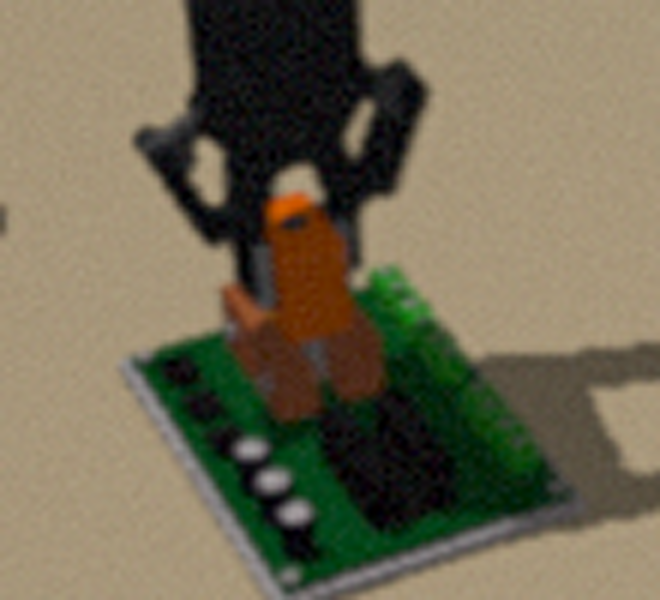

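The handle's underside, at about (315,335), sits on both blocks, and the blade is between them. I release it now and then retreat straight up.

play_rows(
  commands=[
    {"dx":0,"dy":0,"dz":0,"rx":0,"ry":0,"rz":0,"claw":1},
    {"dx":0,"dy":0,"dz":0,"rx":0,"ry":0,"rz":0,"claw":0.55},
    {"dx":0,"dy":0,"dz":0,"rx":0,"ry":0,"rz":0,"claw":0.4},
    {"dx":0,"dy":0,"dz":0,"rx":0,"ry":0,"rz":0,"claw":0.3},
    {"dx":0,"dy":0,"dz":0,"rx":0,"ry":0,"rz":0,"claw":0.3},
  ],
)

```text
time: 7.65
tool_pos: [0.4318, -0.2549, 0.0562]
tool_rot: [-0.0, 0.856, 0.517, -0.0]
contact_force: [-0.6, -0.3, 0.8]
gripper_width: 0.703
```

play_rows(
  commands=[
    {"dx":0,"dy":0,"dz":-1,"rx":0,"ry":0,"rz":0,"claw":0.3},
    {"dx":0,"dy":0,"dz":-3,"rx":0,"ry":0,"rz":0,"claw":0.3},
    {"dx":0,"dy":0,"dz":-6,"rx":0,"ry":0,"rz":0,"claw":0.3},
    {"dx":0,"dy":0,"dz":-10,"rx":0,"ry":0,"rz":0,"claw":0.3},
    {"dx":0,"dy":0,"dz":-14,"rx":0,"ry":0,"rz":0,"claw":0.3},
  ],
)

```text
time: 8.15
tool_pos: [0.4316, -0.2547, 0.1979]
tool_rot: [-0.001, 0.856, 0.517, -0.0]
contact_force: [0.9, -0.7, 0.5]
gripper_width: 0.705
```

play_rows(
  commands=[
    {"dx":18,"dy":0,"dz":-3,"rx":0,"ry":0,"rz":0,"claw":0.3},
    {"dx":18,"dy":0,"dz":-3,"rx":0,"ry":0,"rz":0,"claw":0.3},
    {"dx":18,"dy":0,"dz":-3,"rx":0,"ry":0,"rz":0,"claw":0.3},
    {"dx":18,"dy":0,"dz":-3,"rx":0,"ry":0,"rz":0,"claw":0.3},
    {"dx":18,"dy":0,"dz":-3,"rx":0,"ry":0,"rz":0,"claw":0.3},
  ],
)

```text
time: 8.65
tool_pos: [0.5172, -0.0925, 0.2301]
tool_rot: [0.0, 0.855, 0.519, 0.001]
contact_force: [0.4, 0.0, 1.0]
gripper_width: 0.703
```

```bash
python3 - <<'E'
from h import *
from plant import grab_frame
b=grab_frame('scene');a=grab_frame('top');crop(b,130,105,110,100,6,'pics/k1.png');crop(a,290,150,100,75,8,'pics/k2.png');cv2.imwrite('pics/k3.png',b)
E
python3 go.py .4315 -.2564 .0566 -.485
```

```text
d [-18.19   0.05  17.2 ] r [-0.001  0.     0.002]
8.75 [ 0.5156 -0.0951  0.2285] [-0.32 -0.19  1.85 -0.    1.48  0.16] [ 0.23 -0.51 -0.26] 0.7011327887215043
```

View pics/k1.png

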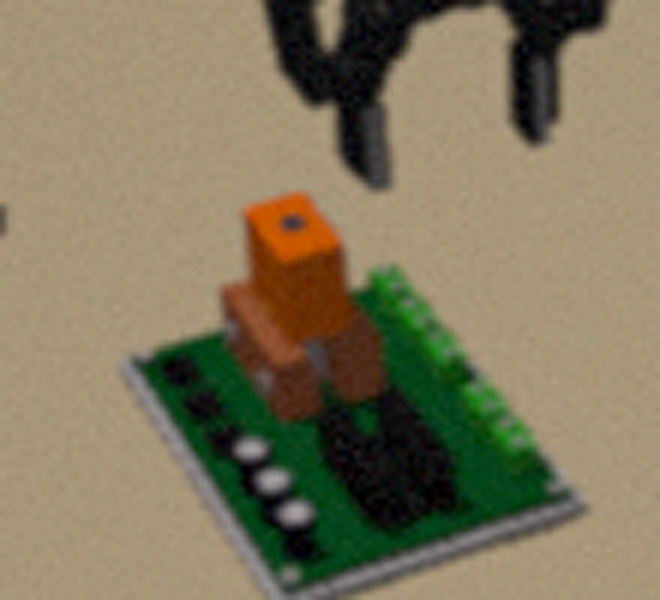

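View pics/k2.png

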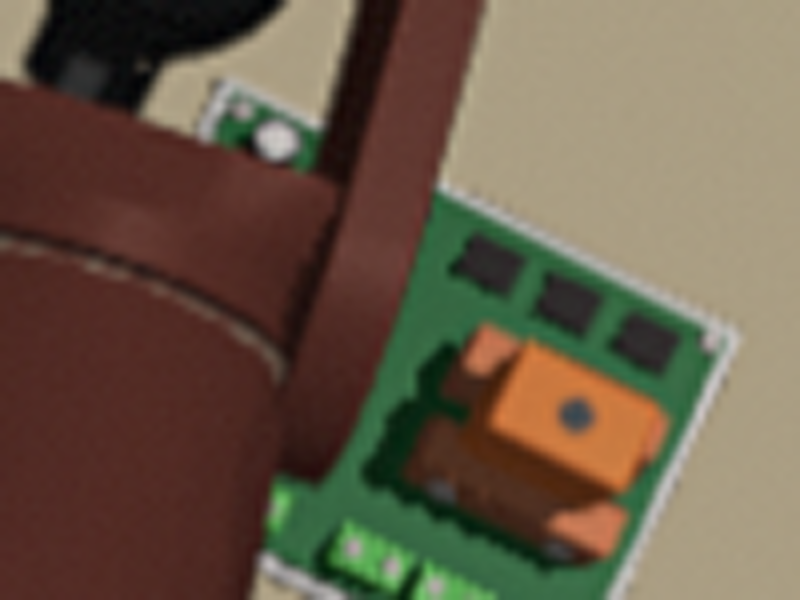

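View pics/k3.png

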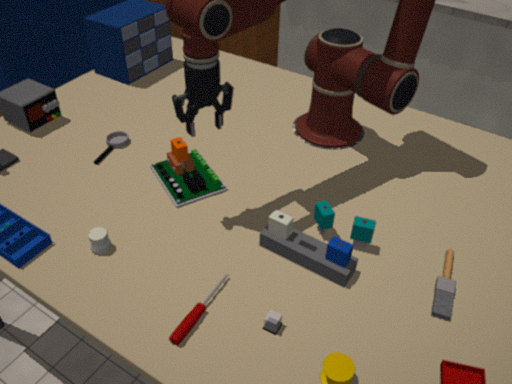

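```bash
python3 - <<'E'
from fit import *
from plant import ticket
print(onz('top',*px([(577,414)],290,150,8)[0],.094),onz('scene',*px([(292,223)],130,105,6)[0],.094))
print(ticket.job_done())
E
```

```text
[ 0.43242164 -0.25500011  0.094     ] [ 0.43165988 -0.2557362   0.094     ]
the job is handed in; nothing more can be done
None
```

The orange gauge is standing in the gap between the two copper blocks, fully home and released, and the job is handed in. The work took about 8.8 s of the 34 s allowed.

- **Seating:** contact came at the expected tool height (0.0564 m). I pressed lightly to about 10 N before opening the gripper, and the last pictures show the handle resting on both blocks.
- **Position:** after release, both cameras put the handle centre within about 2 mm of the gap centre I had measured.
- **Everything else:** the blue and white gauges are still in the rack and the look-alikes were not touched. The gripper is clear, with nothing in contact.
- **Disagreements:** on the first measurement of the orange handle the two cameras differed by about 4 mm in x, within what the grasp could absorb. Just before lowering, the scene picture suggested the gauge sat up to 4 mm off along the gap, so I shifted it 2 mm. One early move call was refused as invalid input, before anything had moved. No check failed.

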